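# Clamp a sample tube in the bench shaker with its edge thumbwheel

### The arm

A 6-joint arm with a two-finger parallel gripper is mounted at the origin on a cart in front of the work surface, level with it; the furniture and walls round the work are solid. World frame = base frame: x ahead of the robot, y to its left, z up, the work surface at z = 0. Lengths are in m, angles in rad, forces in N, time in s.
With the tool pointing down it reaches from about 0.375 to 0.9 m from the base axis. Payload 3.1 kg.
Tool frame: the origin (TCP) lies on the centre line of the jaws, within the pads' length; the fingertips stand 8 mm ahead of it and the grasp point (between the pads) lies 11 mm behind it; z points along the fingers, y is the line along which they close (so a half turn about z gives the same grasp; the last joint's range is limited). The gripper opens to 87 mm and grips with 3 to 60 N. Pads are 19 mm wide; open, the fingers measure 117 mm over their backs; the gripper's body (75 mm by 190 mm) begins 51 mm behind the grasp point.
Start: joints at [-1.478, 0.527, 1.433, -0, 1.181, -0.178], TCP at [0.167, -0.602, 0.231] pointing down, gripper open.
Joint ranges: [-3.08, 3.08], [-0.75, 2.2], [0.22, 2.44], [-1.43, 4.57], [0, 2.65], [-2.85, 2.85]. Speed limits (rad/s): [2.79, 2.79, 3.14, 3.14, 3.14, 3.14].

### API

Orientations are given as a unit quaternion [x, y, z, w].
In Python, from rig import robot gives the robot as it stands. The module is installed in compiled form; this text tells all that it offers.
- The arm moves only by the tool send_rows, never from a script. Its argument "increments" is one flat list of numbers, 7 for each row, row after row: the turn, a rotation vector about the world's x, y, z in rad, then the shift along the world's x, y, z in cm, then the opening, from 0 (shut) to 1 (fully open). A call has 1 to 20 rows; each row shifts and turns the commanded pose from where the row before left it; what a row does not reach is not made up. A row lasts 1/12 s, in which the tool goes at most 41.7 mm and 7.16 degrees, less where a joint would pass 70% of its speed; a pose out of reach is approached as far as the arm can. A call is refused whole if a number of a shift passes 4.17 or a number of a turn 0.125, either way. A call with a gripper value outside its range is refused whole. The fingers move at their own pace and stop on an object; "newtons" is the grip in N (left out, the last holds). Time passes only in rows, so rows that do not move let the fingers close. It gives the time, the measured TCP pose, the force, the opening and the grip force at its end, in the units of the state.
- robot.get_obs(): the state, without advancing time (a new reading comes with each control period).
- robot.camera(name): name is "scene" or "top" or "wrist"; returns a dict with "image" (480x640x3 uint8, red, green, blue), "range_z" (480x640 float32, m along the optical axis (not along the pixel's ray), 0 where there is no reading), "fx", "fy", "cx", "cy" (pixels), "R" (3x3) and "t" (3): a world point X has camera coordinates R X + t. Camera axes: x right, y down, z forward; pixel columns grow to the right and rows downward; lengths in m; the calibration is good to about 2 mm. A picture is of the moment at which its call begins.
- robot.hand_in(): hands the job in; it is judged then, once.
The state is a dict: "time": time; "q": joint angles; "joint_velocities": joint speeds; "joint_torque": joint torques, N m; "position": TCP position; "tool_rot": TCP orientation; "ft_force": force on the tool from outside, world axes, zero at the start; "moment": the same for the moment, N m; "grip_width": finger opening in m; "grip_force": force on a finger pad.
Only numpy, scipy, OpenCV 4.12 (cv2) and the standard library are available. Lean on these libraries where they do the work, as an engineer would, in place of code of your own. Each camera call takes 0.05 s, during which the arm holds its last target. There are 200 camera calls.

### The job

Stand the screw-capped sample tube upright in the pocket of the shaker's clamp and let go of it. Then, pressing gently with a fingertip, roll the thumbwheel that shows through the slot in the clamp's cover until the sprung pad holds the tube in the V-block with its spring pushed in about half way. Do not wind the pad onto its stop or push the jaw itself, and leave the other things where they are.

Things in the scene. Friction and masses are not known exactly. Their poses are not given: they have to be found in the camera images.
- sample_tube: clear sample tube with a wide ribbed screw cap, standing on the worktop among small bottles: 94 mm high, body 33.6 mm in diameter, cap 41 mm in diameter from 75 to 94 mm above the bottom; 40 to 85 g. Origin: centre of its underside, z up the tube. Take it by the cap from above.
- shaker: white bench tube shaker, fixed: housing 200x124x50 mm (x, y, z), on it an aluminium platform (top at z 55 mm) with the tube clamp. Origin: centre of its underside; z up, x along the clamp screw from the front panel (-x) over the wheel cover (x -72 to -28, y -32 to 32, flat top z 91 mm), jaw and pocket to the V-block (x 49 to 83, top z 95); y across. Yaw within 0.3 rad.
- pocket (a point): point on the pocket floor on the axis the tube takes when it sits in the V: shaker x 45, y 0, z 57 mm; axes as the shaker's. The pocket is open above, between two cheeks (inner faces y +-20 mm, top z 81), the V-block (90 degrees, opening to -x) and the pad on the -x side, which pushes the tube into the V: set the tube down anywhere between pad and V.
- pad_face (a point): middle of the pad's rubber face (32 wide, 26 high, top z 86 mm), which looks to shaker +x; axes as the shaker's. The tube body touches it when the face is 16.8 mm short of the tube's axis in x. At the start it stands 7 to 11 mm too far back to touch a tube that sits in the V.
- carriage: jaw block of the clamp (14x36x27 mm) on the screw; it carries the pad on two pins. Origin: its centre. Driven along shaker x by the wheel only; a direct push on it of over 6 N is a fault.
- wheel_crown (a point): where the top of the thumbwheel's rim should be: shaker x -50, y 0, z 97 mm; the worn wheel runs out of true, so its rim is up to 1.3 mm above or below this as it turns. The ribbed black wheel (radius 21 mm, 12 mm wide) turns about shaker x and stands 6 mm out of a slot 15.5 (x) by 34 mm (y) in the cover. Hard rim: 5 to 15 N of pressing turns it without slip; over 30 N on the shaker is too much.
- wheel (a joint): wheel angle, rad, 0 to 9. It grows, and the clamp closes by 3.18 mm per rad, as the crown is rolled to shaker -y; rolling to +y opens. Stiff (about 2 N at the rim, 3 N with the pad half in); stays where it is left. 3 to 5 rad are needed, so several strokes.
- pad (a joint): how far the pad is pushed back on its spring, m: 0 free, 0.008 on its stop; 1.5 N per mm. Half way is 0.004.
- orange_jar: small jar with a wide ribbed screw cap, 41 mm across and 53 high; bystander
- dropper_bottle: white round-shouldered reagent bottle with a narrow cap, 50 mm across, 100 high; bystander
- dropper_bottle_2: a second bottle of the same kind and size; bystander
- wash_bottle: large white bottle, 81 mm across, 189 high, behind the shaker; bystander
- beaker: glass beaker part filled, 88 mm across, 100 high, behind the shaker; bystander
Not all that is in view belongs to the job. What is shaped like the sample_tube but green is not meant.

How it is judged:
On the way, in this order (a step that is already met when the one before it is completed fails the run):
1. the tube stands upright on the pocket floor, let go, the pad not yet on it (x of sample_tube in the frame of pocket between -0.016 and 0.003 m and y of sample_tube in the frame of pocket between -0.005 and 0.005 m and z of sample_tube in the frame of pocket between -0.003 and 0.003 m and angle between sample_tube's own z axis and vertical below 0.08 rad and contact force between the fingers and sample_tube below 0.2 N and value of joint pad below 0.001 m), for 0.2 s.
2. the pad holds the tube in the V with its spring pushed in about half way (2 to 6.5 mm) (value of joint pad between 0.002 and 0.0065 m and horizontal distance between sample_tube and pocket below 0.003 m and z of sample_tube in the frame of pocket between -0.003 and 0.003 m and angle between sample_tube's own z axis and vertical below 0.08 rad), for 0.2 s.
At the end, for the whole second after the job is handed in: The tube stands upright (within 0.08 rad) on the pocket floor, within 3 mm of its place in the V, at rest, with the pad pushed back 2 to 6.5 mm on its spring; nothing is being held or touched (all of step 2 and linear speed of sample_tube below 0.01 m/s and contact force between the fingers and shaker below 0.2 N and contact force between the fingers and sample_tube below 0.2 N).
It fails at once if the pad is wound on towards its stop (pushed back over 7.2 mm): the tube would crack (value of joint pad above 0.0072 m).
It fails at once if the fingers press on the shaker or its wheel with over 30 N (contact force between the fingers and shaker above 30 N).
It fails at once if the jaw is pushed directly with over 6 N instead of by its wheel (contact force between any of the fingers, the arm and carriage above 6 N).
It fails at once if the tube is tipped over (angle between sample_tube's own z axis and vertical above 0.6 rad).
It fails at once if a bystander is moved by over 20 mm (distance of any of orange_jar, dropper_bottle, dropper_bottle_2, wash_bottle, beaker from where it was at the start of the episode above 0.02 m).
It also fails if it takes over 72 s, if anything falls off the work surface, if the arm or the gripper's body presses on something with over 40 N, if the wrist force passes 120 N, or if a joint passes its speed limit or range.

## Working session

There is one attempt and no reset: what is moved stays moved. The work goes in short steps, Python scripts to look and compute and a tool call to move; the robot and the scene stay as the last step left them, time stands still between calls to the robot, and variables do not carry over. Pictures are saved under pics/ and viewed, at most 10 in all, crops included, and the job is handed in when it is done.

Besides the shell and the picture viewer there is one more tool, called by a JSON object that holds its "method" and its "body", one argument or row to a line. send_rows: Moves the arm, as the interface text tells. Its arguments: {"type":"object","properties":{"increments":{"type":"array"},"newtons":{"type":"number"}},"required":["increments"]}

```bash
mkdir -p pics
cat > h.py <<'E'
import numpy as np, cv2
from rig import robot
def cam(n,save=None):
    c=robot.camera(n)
    if save: cv2.imwrite('pics/'+save,cv2.cvtColor(c['image'],cv2.COLOR_RGB2BGR))
    return c
def pts(c):
    z=c['range_z']; v,u=np.mgrid[:480,:640]
    P=np.stack([(u-c['cx'])/c['fx']*z,(v-c['cy'])/c['fy']*z,z],-1)
    W=(P-c['t'])@c['R']; W[z==0]=np.nan
    return W
def ray(c,u,v,h):
    d=np.array([(u-c['cx'])/c['fx'],(v-c['cy'])/c['fy'],1.])@c['R']; o=-c['R'].T@c['t']
    return o+d*(h-o[2])/d[2]
def proj(c,X):
    p=c['R']@np.array(X)+c['t']; return p[0]/p[2]*c['fx']+c['cx'],p[1]/p[2]*c['fy']+c['cy']
E
python3 - <<'E'
from h import *
import pickle
d={}
for n in ('scene','top'):
    c=cam(n,n+'0.png'); d[n]=c
    print(n,-c['R'].T@c['t'],c['fx'],c['R'][2])
pickle.dump(d,open('d.pkl','wb'))
print(robot.get_obs())
E
```

```text
scene [0.0222134  0.71523885 0.7344795 ] 546.2424452422006 [ 0.49230412 -0.63526085 -0.59504648]
top [0.32798413 0.01905462 1.54313309] 578.6587509490317 [ 0.14907435  0.00435505 -0.9888164 ]
{'time': 0.1, 'q': array([-1.47849169e+00,  5.28395583e-01,  1.43376402e+00, -1.11011152e-05,
        1.18140544e+00, -1.78484564e-01]), 'joint_velocities': array([-0.00093827, -0.00332537, -0.00225516,  0.00133348, -0.00038457,
       -0.00175486]), 'joint_torque': array([-5.62068919e-05, -4.40986311e+01, -1.77150679e+01,  6.34859875e-02,
        5.34466084e-02, -4.05521666e-05]), 'position': array([ 0.16715707, -0.60156616,  0.22965895]), 'tool_rot': array([ 9.90847377e-01,  1.34983340e-01,  3.73538830e-05, -9.85503653e-04]), 'ft_force': array([-1.39990135, -0.71540941,  0.12510706]), 'moment': array([-0.00091683,  0.06136835,  0.01402122]), 'grip_force': 0.0, 'grip_width': 0.08681323437698288}
```

View pics/top0.png

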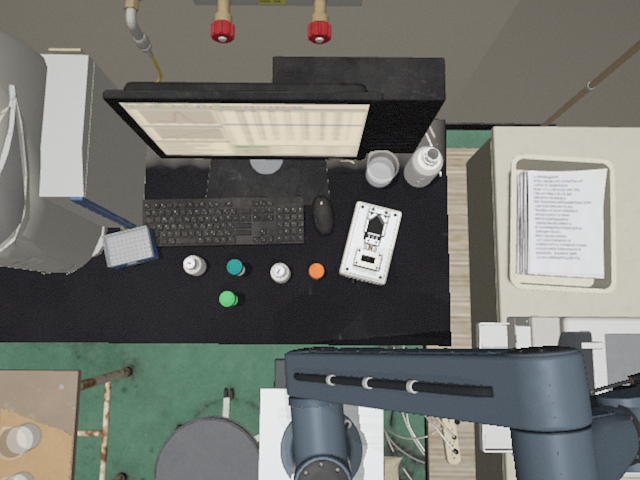

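View pics/scene0.png

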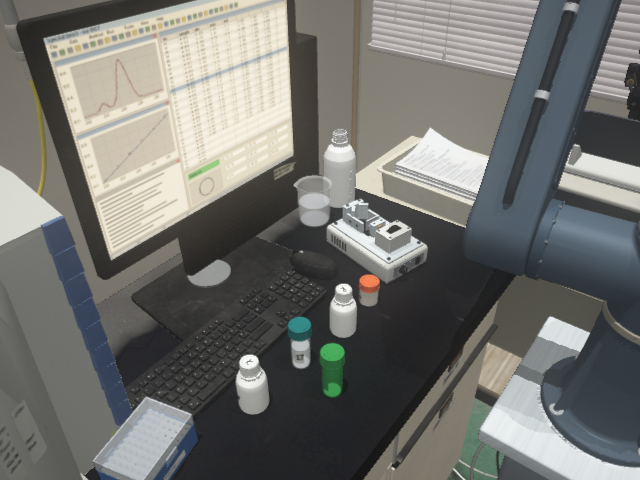

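Top view: the candidates are the teal cap (235,267; scene 300,340), the green tube (228,299; scene 332,370) and the orange jar (316,270). The teal-capped one has a clear body and the right height, the green one is excluded and the jar is short. The shaker is at (371,243). Next I'll confirm with a crop and measure.

Run:
```python
from h import *
import pickle
d=pickle.load(open('d.pkl','rb'))
s=d['scene'];im=cv2.cvtColor(s['image'],cv2.COLOR_RGB2BGR)
t=cv2.cvtColor(d['top']['image'],cv2.COLOR_RGB2BGR)
a=cv2.resize(im[200:420,220:440],(400,400),interpolation=cv2.INTER_CUBIC); b=cv2.resize(t[190:300,330:440],(400,400),interpolation=cv2.INTER_CUBIC)
cv2.imwrite('pics/crop1.png',np.hstack([a,b]))
for n in d:
    c=d[n];W=pts(c);hsv=cv2.cvtColor(c['image'],cv2.COLOR_RGB2HSV)
    m=cv2.inRange(hsv,(82,100,40),(98,255,255)); k,l,st,ce=cv2.connectedComponentsWithStats(m)
    for i in range(1,k):
        if st[i,4]>60:
            w=W[l==i]; print(n,st[i],ce[i],np.nanmedian(w,0),np.nanpercentile(w[:,2],95))
            top=w[w[:,2]>np.nanpercentile(w[:,2],95)-.006]; print((np.nanmin(top,0)+np.nanmax(top,0))/2, ray(c,*ce[i],.09))
# shaker: points at z 0.045..0.06
c=d['top'];W=pts(c)
m=np.zeros((480,640),np.uint8); r=W[195:290,335:410]; z=r[...,2]
print('z pct',np.nanpercentile(z,[50,70,90,95,99]))
for lo,hi in((.042,.062),(.08,.1)):
    mm=((z>lo)&(z<hi)); p=r[mm][:,:2].astype(np.float32); rc=cv2.minAreaRect(p*1000); print(lo,len(p),rc)
```

```text
scene [288 316  24  25 493] [299.26774848 328.33874239] [0.4514206  0.22897328 0.09273043] 0.09564405598714401
[0.4554365  0.22443929 0.09325698] [0.45230551 0.22787456 0.09      ]
top [226 259  17  17 217] [234.06451613 266.47926267] [0.45782605 0.22568973 0.09427991] 0.10066205509722352
[0.45552431 0.22366912 0.09860177] [0.45740734 0.22590344 0.09      ]
z pct [0.04169676 0.05469582 0.08440454 0.0917673  0.09710115]
0.042 2483 ((526.6307373046875, -122.76780700683594), (123.8779296875, 201.88845825195312), 76.21736145019531)
0.08 811 ((532.8104248046875, -124.61532592773438), (64.18705749511719, 156.1501007080078), 76.11180114746094)
```

View pics/crop1.png

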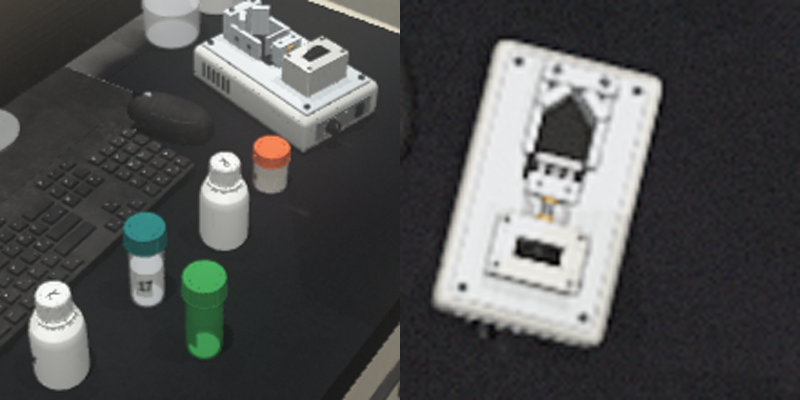

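Crop: the teal-capped clear tube labelled "17" is the sample tube. It stands at about (0.456, 0.225), with a cap height of 94 mm. The shaker centre is about (0.527, -0.123) at yaw -0.241, and its measured 124x202 outline fits the given size. I'll set out with the closing line along shaker y.

{"method": "send_rows", "body": {
  "increments": [0,0,-0.0425,2.36,2.93,0.2,1,0,0,-0.0425,2.36,2.93,0.2,1,0,0,-0.0425,2.36,2.93,0.2,1,0,0,-0.0425,2.36,2.93,0.2,1,0,0,-0.0425,2.36,2.93,0.2,1,0,0,-0.0425,2.36,2.93,0,1,0,0,-0.0425,2.36,2.93,0,1,0,0,-0.0425,2.36,2.93,0,1,0,0,-0.0425,2.36,2.93,0,1,0,0,-0.0425,2.36,2.93,0,1,0,0,-0.0425,2.36,2.93,0,1,0,0,-0.0425,2.36,2.93,0,1]
}}

```text
time: 1.1
position: [0.451, -0.2488, 0.2403]
tool_rot: [0.993, -0.12, -0.0, -0.0]
ft_force: [-0.6, -1.0, 0.7]
grip_width: 0.087
grip_force: 0.0
```

Run:
```python
from h import *
o=robot.get_obs();print(o['position'],o['tool_rot'],o['q'],o['ft_force'])
c=cam('wrist','w0.png');print(-c['R'].T@c['t'],c['R'][2])
import pickle;d=pickle.load(open('d.pkl','rb'))['top']
for n,p in dict(wash=(423,165),beaker=(380,167),d1=(194,265),d2=(281,272),green=(228,299)).items():
    h={'wash':.189}.get(n,.1); print(n,ray(d,*p,h))
```

```text
[ 0.45104798 -0.24876392  0.2403262 ] [ 9.92720915e-01 -1.20436972e-01 -2.84189522e-04 -2.01534902e-04] [-7.21215371e-01  3.67715881e-01  1.69337597e+00  1.29161665e-05
  1.08119750e+00  1.09103499e+00] [-0.56386509 -1.00452484  0.74955565]
[ 0.51970838 -0.26569519  0.39409355] [-0.2536922   0.06360771 -0.96519134]
wash [ 0.69779543 -0.2356931   0.189     ]
beaker [ 0.71580963 -0.14212326  0.1       ]
d1 [0.45925331 0.32487708 0.1       ]
d2 [0.44384211 0.10683904 0.1       ]
green [0.37555573 0.23705396 0.1       ]
```

View pics/w0.png

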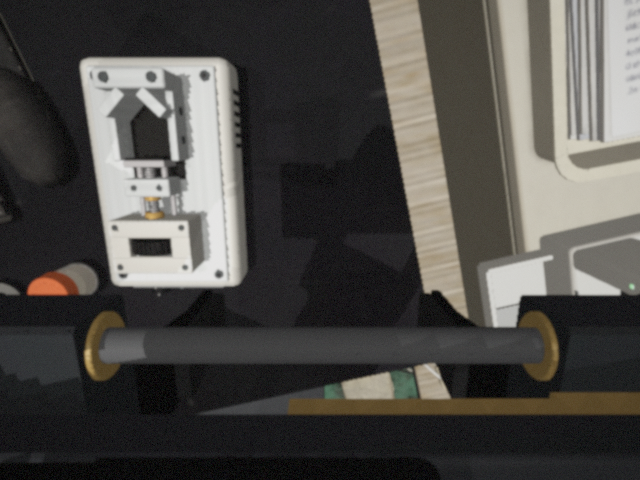

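Wrist view: the cover slot with the wheel is at (150,247), the V and pocket at (150,135). The wash bottle is about 0.15 m ahead of the pocket, so the gripper body clears it.

Run:
```python
from h import *
c=cam('wrist');W=pts(c);r=W[40:300,70:260];z=r[...,2]
for lo,hi in((.046,.0535),(.086,.094)):
    m=((z>lo)&(z<hi)).astype(np.uint8); m=cv2.morphologyEx(m,cv2.MORPH_OPEN,np.ones((3,3)))
    p=r[m>0][:,:2].astype(np.float32)*1000; rc=cv2.minAreaRect(p); print(lo,len(p),rc,np.median(z[m>0]))
# cover only: component with largest area at z .091, lower
    k,l,st,ce=cv2.connectedComponentsWithStats(m)
    for i in np.argsort(-st[1:,4])[:3]+1:
        p=r[l==i][:,:2].astype(np.float32)*1000; print('  ',st[i,4],ce[i]+[70,40],cv2.minAreaRect(p))
hs=c['image'].max(2);m=((hs<60)).astype(np.uint8);k,l,st,ce=cv2.connectedComponentsWithStats(m[225:265,125:180])
for i in range(1,k):
    if st[i,4]>100: print('slot',st[i],ce[i]+[125,225],ray(c,*(ce[i]+[125,225]),.093))
a=-.241
for n,X in dict(pocket=(.045,0,.057),crown=(-.05,0,.097)).items():
    w=[.5266+X[0]*np.cos(a),-.1228+X[0]*np.sin(a),X[2]];print(n,w,proj(c,w))
```

```text
0.046 5093 ((528.990478515625, -101.45909118652344), (167.95445251464844, 203.027587890625), 76.2447738647461) 0.04878166744733205
   5008 [187.62979233 163.04253195] ((526.6571655273438, -125.04589080810547), (121.10518646240234, 196.30953979492188), 76.2722396850586)
   85 [ 74.72941176 288.4       ] ((456.043701171875, -1.5273962020874023), (15.03528118133545, 3.748307466506958), 17.077482223510742)
0.086 4010 ((531.6790771484375, -125.51200866699219), (64.66132354736328, 153.8728790283203), 76.94461822509766) 0.09075412967305893
   3744 [160.88461538 248.4417735 ] ((478.3547668457031, -113.1431655883789), (64.69956970214844, 44.374610900878906), 76.66252899169922)
   88 [132.09090909 105.28409091] ((586.9691772460938, -130.27362060546875), (1.8886774778366089, 14.769970893859863), 36.84175491333008)
   83 [176.87951807  83.75903614] ((593.7317504882812, -167.65689086914062), (3.5623576641082764, 13.490767478942871), 63.02021026611328)
slot [ 16  17  39  15 544] [160.00367647 248.77389706] [ 0.47930024 -0.11472834  0.093     ]
pocket [np.float64(0.5702994903968323), np.float64(-0.13354032304249572), 0.057] (np.float64(161.68945248785369), np.float64(129.86795539445765))
crown [np.float64(0.47804501067018634), np.float64(-0.11086630773056032), 0.097] (np.float64(153.91019622282096), np.float64(252.60435844783814))
```

{"method": "send_rows", "body": {
  "increments": [0,0,0,0.05,3.95,0,1,0,0,0,0.05,3.95,0,1,0,0,0,0.05,3.95,0,1,0,0,0,0.05,3.95,0,1,0,0,0,0.05,3.95,0,1,0,0,0,0.05,3.95,0,1,0,0,0,0.05,3.95,0,1,0,0,0,0.05,3.95,0,1,0,0,0,0,3.95,0,1,0,0,0,0,3.95,0,1,0,0,0,0,3.95,0,0.75,0,0,0,0,3.95,0,0.75,0,0,0,0,0,0,0.75,0,0,0,0,0,0,0.75]
}}

```text
time: 2.37
position: [0.454, 0.2246, 0.2402]
tool_rot: [0.993, -0.117, -0.0, 0.0]
ft_force: [-0.2, -0.9, -0.3]
grip_width: 0.0692
grip_force: 0.0
```

Run:
```python
from h import *
o=robot.get_obs();print(o['position'],o['grip_width'])
c=cam('wrist','w1.png');W=pts(c);hsv=cv2.cvtColor(c['image'],cv2.COLOR_RGB2HSV)
m=cv2.inRange(hsv,(82,100,40),(98,255,255)); k,l,st,ce=cv2.connectedComponentsWithStats(m)
for i in range(1,k):
    if st[i,4]>150:
        w=W[l==i];t=w[w[:,2]>.088];print(st[i],ce[i],len(t),(np.nanmin(t,0)+np.nanmax(t,0))/2,np.nanmax(t,0)-np.nanmin(t,0),cv2.minEnclosingCircle(t[:,:2].astype(np.float32)))
```

```text
[0.45400526 0.22463681 0.24019071] 0.06918906751114193
[ 299  212   49   51 2026] [323.01135242 236.5266535 ] 1875 [0.45600302 0.22260039 0.09200184] [0.03882946 0.03878814 0.00795844] ((0.45559170842170715, 0.22284938395023346), 0.019928203895688057)
```

{"method": "send_rows", "body": {
  "increments": [0,0,0,0.18,-0.2,-2,0.75,0,0,0,0,0,-3,0.75,0,0,0,0,0,-3,0.75,0,0,0,0,0,-3,0.75,0,0,0,0,0,-3,0.75,0,0,0,0,0,-2,0.75,0,0,0,0,0,-0.7,0.75,0,0,0,0,0,0,0.75,0,0,0,0,0,0,0.3,0,0,0,0,0,0,0.3,0,0,0,0,0,0,0.3,0,0,0,0,0,0,0.3,0,0,0,0,0,0,0.3,0,0,0,0,0,0,0.3,0,0,0,0,0,0,0.3],
  "newtons": 15
}}

```text
time: 3.67
position: [0.457, 0.2217, 0.0745]
tool_rot: [0.993, -0.119, 0.001, -0.0]
ft_force: [-0.4, -0.3, 6.8]
grip_width: 0.0401
grip_force: 15.0
```

{"method": "send_rows", "body": {
  "increments": [0,0,0,0,0,1,0.3,0,0,0,0,0,3,0.3,0,0,0,0,0,4,0.3,0,0,0,0,0,4,0.3,0,0,0,0,0,3,0.3,0,0,0,0,0,1,0.3,0,0,0,0.5,-1.5,0,0.3,0,0,0,0.95,-3.1,0,0.3,0,0,0,1.1,-3.6,0,0.3,0,0,0,1.1,-3.6,0,0.3,0,0,0,1.1,-3.6,0,0.3,0,0,0,1.1,-3.6,0,0.3,0,0,0,1.1,-3.6,0,0.3,0,0,0,1.1,-3.6,0,0.3,0,0,0,1.1,-3.6,0,0.3,0,0,0,1.1,-3.55,0,0.3,0,0,0,0.8,-2.4,0,0.3,0,0,0,0,0,0,0.3,0,0,0,0,0,0,0.3]
}}

```text
time: 5.25
position: [0.5665, -0.1373, 0.2335]
tool_rot: [0.993, -0.121, -0.0, -0.0]
ft_force: [-0.3, 0.0, -1.4]
grip_width: 0.0396
grip_force: 15.0
```

Run:
```python
from h import *
o=robot.get_obs();print(o['position'],o['grip_width'],o['tool_rot'])
c=cam('wrist','w2.png')
s=cam('scene');im=cv2.cvtColor(s['image'],cv2.COLOR_RGB2BGR)[130:290,290:450]
w=cv2.cvtColor(c['image'],cv2.COLOR_RGB2BGR)
cv2.imwrite('pics/m2.png',np.hstack([cv2.resize(w,(480,360)),cv2.resize(im,(320,360))]))
W=pts(c);z=W[...,2]
m=((z>.087)&(z<.093)).astype(np.uint8);m=cv2.morphologyEx(m,cv2.MORPH_OPEN,np.ones((3,3)))
k,l,st,ce=cv2.connectedComponentsWithStats(m)
for i in np.argsort(-st[1:,4])[:3]+1: print(st[i],cv2.minAreaRect(W[l==i][:,:2].astype(np.float32)*1000))
```

```text
[ 0.56646612 -0.13730775  0.23346635] 0.03958157919843777 [ 9.92698418e-01 -1.20621895e-01 -3.76702418e-04 -2.57947379e-04]
[400  22   6   7  24] ((701.3114013671875, -227.4022979736328), (5.021973133087158, 0.9058417677879333), 33.7358283996582)
[391  10   4   5  16] ((710.915283203125, -222.5097198486328), (3.6157147884368896, 0.9144309759140015), 16.93313980102539)
[437  41   4   3  12] ((685.2578735351562, -249.79135131835938), (3.251268148422241, 0.8619793057441711), 77.42678833007812)
```

View pics/m2.png

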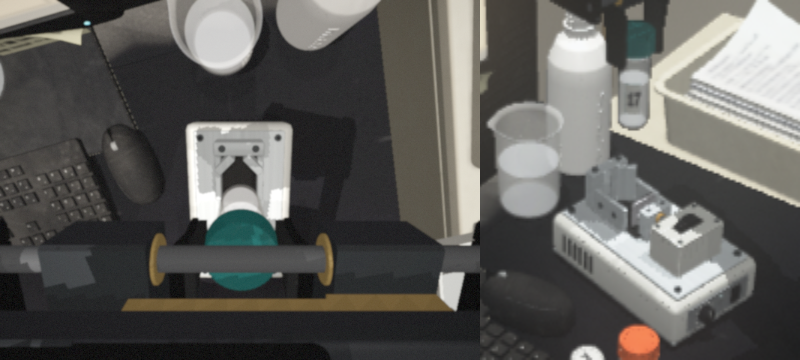

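Wrist view: the cap is at (240,250) of the left panel, and the V-block ahead of it is lined up to within a few mm. Next, the lateral offset in numbers.

Run:
```python
from h import *
a=-.241;R=np.array([[np.cos(a),np.sin(a)],[-np.sin(a),np.cos(a)]])
c=cam('wrist');W=pts(c);z=W[...,2];q=(W[...,:2]-[.5267,-.125])@R.T*1000
def ext(n,m):
    m=cv2.morphologyEx(m.astype(np.uint8),cv2.MORPH_OPEN,np.ones((3,3)))>0
    p=q[m];print(n,len(p),np.percentile(p,[.5,99.5],axis=0).round(1).tolist(),'mid y',np.mean(np.percentile(p[:,1],[.5,99.5])).round(1),np.median(z[m]).round(4))
near=(abs(q[...,0])<115)&(abs(q[...,1])<75)
ext('vblock',near&(z>.091)&(z<.1)&(q[...,0]>45)&(abs(q[...,1])<30))
ext('housing',near&(z>.044)&(z<.0525)&(q[...,0]>55))
hsv=cv2.cvtColor(c['image'],cv2.COLOR_RGB2HSV);m=cv2.inRange(hsv,(82,100,40),(98,255,255))>0
ext('cap',m&(z>.235)&(z<.27))
p=robot.get_obs()['position'];print('tcp',R@(p[:2]-[.5267,-.125])*1000)
```

```text
vblock 1826 [[51.5, -25.4], [82.8, 25.8]] mid y 0.2 0.0947
housing 1925 [[55.8, -60.4], [99.2, 60.7]] mid y 0.2 0.0485
cap 4949 [[20.8, -18.5], [58.8, 18.3]] mid y -0.1 0.2522
tcp [40.25119803 -0.04260124]
```

{"method": "send_rows", "body": {
  "increments": [0,0,0,0.15,-0.04,-1,0.3,0,0,0,0,0,-2,0.3,0,0,0,0,0,-2,0.3,0,0,0,0,0,-1.5,0.3,0,0,0,0,0,-1.5,0.3,0,0,0,0,0,-1,0.3,0,0,0,0,0,-0.7,0.3,0,0,0,0,0,-0.2,0.3,0,0,0,0,0,0,0.3,0,0,0,0,0,0,0.3]
}}

```text
time: 6.23
position: [0.5687, -0.1365, 0.1351]
tool_rot: [0.993, -0.119, 0.001, 0.0]
ft_force: [0.4, -0.7, -0.1]
grip_width: 0.0403
grip_force: 15.0
```

{"method": "send_rows", "body": {
  "increments": [0,0,0,0,0,-0.15,0.3,0,0,0,0,0,-0.15,0.3,0,0,0,0,0,0,0.3,0,0,0,0,0,0,0.3]
}}

```text
time: 6.57
position: [0.5683, -0.1366, 0.1318]
tool_rot: [0.993, -0.119, 0.0, 0.0]
ft_force: [0.2, 1.0, 0.1]
grip_width: 0.0402
grip_force: 15.0
```

{"method": "send_rows", "body": {
  "increments": [0,0,0,0,0,-0.05,0.3,0,0,0,0,0,0,0.3,0,0,0,0,0,0,0.6,0,0,0,0,0,0,0.7,0,0,0,0,0,0,0.7,0,0,0,0,0,0,0.7,0,0,0,0,0,0,0.7,0,0,0,0,0,0,0.7,0,0,0,0,0,0,0.7,0,0,0,0,0,2,0.7,0,0,0,0,0,4,0.7,0,0,0,0,0,4,0.7,0,0,0,0,0,0,0.7,0,0,0,0,0,0,0.7]
}}

```text
time: 7.73
position: [0.57, -0.1372, 0.234]
tool_rot: [0.993, -0.119, 0.003, 0.001]
ft_force: [-0.3, -0.0, 0.2]
grip_width: 0.0607
grip_force: 0.0
```

```bash
cat > look.py <<'E'
from h import *
import sys
a=-.241;R=np.array([[np.cos(a),np.sin(a)],[-np.sin(a),np.cos(a)]])
def tosh(p): return R@(np.array(p)[:2]-[.5267,-.125])*1000
def pocket(n='wrist',cc=None):
    c=cc or cam(n);W=pts(c);z=W[...,2];q=(W[...,:2]-[.5267,-.125])@R.T*1000
    hsv=cv2.cvtColor(c['image'],cv2.COLOR_RGB2HSV);m=(cv2.inRange(hsv,(82,100,40),(98,255,255))>0)&(z>.144)&(z<.158)
    p=q[m]; print(n,'captop',len(p),'mid',np.mean(np.percentile(p,[.5,99.5],axis=0),0).round(1),'ext',np.ptp(np.percentile(p,[.5,99.5],axis=0),axis=0).round(1),'z',np.median(z[m]).round(4),'tilt',np.polyfit(p[:,0]/1000,z[m],1)[0].round(3),np.polyfit(p[:,1]/1000,z[m],1)[0].round(3))
    return c,q,z
if __name__=='__main__':
    c,q,z=pocket(); o=robot.get_obs(); print(tosh(o['position']),o['position'])
E
python3 look.py
```

```text
wrist captop 2690 mid [42.8 -0.5] ext [36.3 35.5] z 0.1506 tilt -0.022 -0.001
[43.22437521 -1.25270052] [ 0.56837619 -0.13653303  0.23186724]
```

The tube stands on the floor: cap top at 0.1506, x about -2 mm from the pocket point, let go. Now the wheel, with the fingers shut.

{"method": "send_rows", "body": {
  "increments": [0,0,0,-2.9,1.15,0,0,0,0,0,-2.9,1.15,0,0,0,0,0,-2.9,1.2,0,0,0,0,0,0,0,-2,0,0,0,0,0,0,-3,0,0,0,0,0,0,-3,0,0,0,0,0,0,-2.5,0,0,0,0,0,0,-1.2,0,0,0,0,0,0,0,0,0,0,0,0,0,0,0,0,0,0,0,0,0,0],
  "newtons": 10
}}

```text
time: 8.7
position: [0.4811, -0.1015, 0.1139]
tool_rot: [0.993, -0.119, -0.0, -0.0]
ft_force: [0.5, -0.5, -0.5]
grip_width: 0.0021
grip_force: 0.0
```

Run:
```python
from look import *
o=robot.get_obs();print(tosh(o['position']),o['position'],o['ft_force'],o['grip_width'],o['tool_rot'])
c=cam('wrist'); s=cam('scene')
im=cv2.cvtColor(s['image'],cv2.COLOR_RGB2BGR)[150:290,310:450]
w=cv2.cvtColor(c['image'],cv2.COLOR_RGB2BGR)
cv2.imwrite('pics/m3.png',np.hstack([cv2.resize(w,(400,400)),cv2.resize(im,(400,400),interpolation=cv2.INTER_CUBIC)]))
```

```text
[-49.88735818  11.97614876] [ 0.48111279 -0.10146316  0.11393603] [ 0.45175661 -0.54215883 -0.49186265] 0.0021359979744979786 [ 9.92854056e-01 -1.19334520e-01 -2.91204295e-04 -1.01072977e-04]
```

View pics/m3.png

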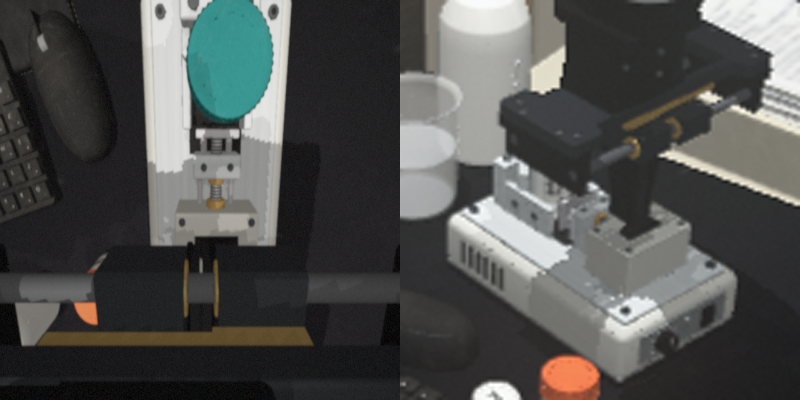

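The shut fingertips are over the slot. The carriage (217,165 in the left panel), pad springs and pad plate (217,133) are in view of the wrist camera. Now press down gently.

```bash
cat >> look.py <<'E'
def carriage():
    c=cam('wrist');W=pts(c);z=W[...,2];q=(W[...,:2]-[.5267,-.125])@R.T*1000
    m=(abs(q[...,1])<12)&(q[...,0]>-26)&(q[...,0]<35)&(z>.06)&(z<.1)
    x=q[...,0][m];zz=z[m]*1000
    for b in np.arange(-26,34,1.5):
        s=(x>=b)&(x<b+1.5)
        if s.sum()>5: print(b,s.sum(),np.percentile(zz[s],[50,90]).round(1),end=' | ')
    print()
E
python3 -c "
from look import *
carriage()"
```

```text
-26.0 96 [81.7 83.3] | -24.5 109 [81.4 83.1] | -23.0 116 [78.8 81.5] | -21.5 65 [78.8 80.4] | -20.0 69 [78.6 80.2] | -18.5 64 [78.7 80.2] | -17.0 60 [79.  80.2] | -15.5 70 [78.4 80.2] | -14.0 59 [79.7 81.8] | -12.5 76 [81.  82.3] | -11.0 42 [81.5 83.2] | -9.5 148 [84.7 85.8] | -8.0 147 [85.3 86. ] | -6.5 153 [85.1 85.9] | -5.0 159 [85.3 86.1] | -3.5 180 [85.5 86.2] | -2.0 159 [85.4 86.2] | -0.5 157 [85.2 86.2] | 1.0 155 [85.3 86. ] | 2.5 185 [84.9 85.8] | 4.0 245 [79.1 84.4] | 5.5 106 [74.3 80.3] | 7.0 107 [74.5 79.9] | 8.5 111 [76.4 80. ] | 10.0 118 [77.1 80. ] | 11.5 114 [77.3 80. ] | 13.0 105 [85.2 86.1] | 14.5 207 [85.7 86.6] | 16.0 158 [85.8 86.6] | 17.5 192 [85.  86.2] | 19.0 169 [84.6 85.5] |
```

{"method": "send_rows", "body": {
  "increments": [0,0,0,0,0,-0.5,0,0,0,0,0,0,-0.1,0,0,0,0,0,0,-0.1,0,0,0,0,0,0,0,0]
}}

```text
time: 9.18
position: [0.4811, -0.1014, 0.107]
tool_rot: [0.993, -0.119, -0.0, -0.0]
ft_force: [-0.1, -0.8, 0.8]
grip_width: 0.0003
grip_force: 0.0
```

{"method": "send_rows", "body": {
  "increments": [0,0,0,0,0,-0.05,0,0,0,0,0,0,-0.05,0,0,0,0,0,0,-0.05,0,0,0,0,0,0,0,0]
}}

```text
time: 9.52
position: [0.4812, -0.1015, 0.1055]
tool_rot: [0.993, -0.119, -0.0, -0.0]
ft_force: [0.1, -0.2, -0.4]
grip_width: 0.0007
grip_force: 0.0
```

{"method": "send_rows", "body": {
  "increments": [0,0,0,0,0,-0.05,0,0,0,0,0,0,-0.05,0,0,0,0,0,0,0,0]
}}

```text
time: 9.77
position: [0.4813, -0.1016, 0.1048]
tool_rot: [0.993, -0.119, 0.0, 0.0]
ft_force: [-1.0, 0.3, 3.3]
grip_width: 0.0005
grip_force: 1.7
```

{"method": "send_rows", "body": {
  "increments": [0,0,0,0,0,-0.05,0,0,0,0,0,0,0,0]
}}

```text
time: 9.93
position: [0.4813, -0.1016, 0.1046]
tool_rot: [0.993, -0.119, 0.0, 0.0]
ft_force: [-0.8, 0.2, 7.2]
grip_width: 0.0005
grip_force: 3.4
```

{"method": "send_rows", "body": {
  "increments": [0,0,0,-0.048,-0.194,-0.03,0,0,0,0,-0.048,-0.194,0,0,0,0,0,-0.048,-0.194,0,0,0,0,0,-0.048,-0.194,0,0]
}}

```text
time: 10.27
position: [0.4797, -0.1087, 0.105]
tool_rot: [0.993, -0.12, 0.001, -0.0]
ft_force: [-0.8, 2.6, 13.1]
grip_width: 0.0006
grip_force: 6.9
```

```bash
python3 -c "
from look import *
carriage();o=robot.get_obs();print(tosh(o['position']),o['position'],o['ft_force'])"
```

```text
-26.0 110 [81.5 83.1] | -24.5 127 [81.  83.2] | -23.0 122 [79.1 81.6] | -21.5 79 [78.8 80.1] | -20.0 72 [78.8 80. ] | -18.5 66 [79.1 80.5] | -17.0 69 [79.  80.3] | -15.5 73 [78.6 80.3] | -14.0 74 [79.  80.4] | -12.5 74 [80.7 81.9] | -11.0 78 [81.1 82.5] | -9.5 65 [83.8 84.9] | -8.0 173 [85.3 85.9] | -6.5 160 [85.2 86.1] | -5.0 174 [85.2 86. ] | -3.5 190 [85.5 86.3] | -2.0 168 [85.5 86.4] | -0.5 190 [85.1 86. ] | 1.0 187 [85.3 86. ] | 2.5 167 [85.2 86.1] | 4.0 263 [84.6 85.8] | 5.5 172 [77.1 81.7] | 7.0 124 [75.4 79.8] | 8.5 132 [74.5 80.2] | 10.0 115 [76.3 80.2] | 11.5 129 [77.8 80.1] | 13.0 107 [73.8 79.8] | 14.5 165 [85.6 86.4] | 16.0 222 [85.7 86.3] | 17.5 168 [85.7 86.6] | 19.0 221 [84.7 85.9] | 20.5 111 [84.6 85.5] | 
[-49.58517467   4.21440869] [ 0.47955372 -0.1090727   0.10505745] [-1.50353327  2.66333661 11.99757065]
```

The wheel turns and the jaw advances about 1.2 mm. The rim is rising, so I'll ease up a little while continuing.

{"method": "send_rows", "body": {
  "increments": [0,0,0,-0.048,-0.194,0.03,0,0,0,0,-0.048,-0.194,0.02,0,0,0,0,-0.048,-0.194,0.01,0,0,0,0,-0.048,-0.194,0.01,0]
}}

```text
time: 10.65
position: [0.4776, -0.1168, 0.1049]
tool_rot: [0.993, -0.119, 0.0, -0.0]
ft_force: [1.0, 1.8, 4.3]
grip_width: 0.0005
grip_force: 2.0
```

{"method": "send_rows", "body": {
  "increments": [0,0,0,-0.048,-0.194,0,0,0,0,0,-0.048,-0.194,0,0,0,0,0,-0.048,-0.194,0,0,0,0,0,0,0,0,0]
}}

```text
time: 10.98
position: [0.4759, -0.1233, 0.1042]
tool_rot: [0.993, -0.119, -0.0, 0.0]
ft_force: [1.2, 0.7, 1.5]
grip_width: 0.0006
grip_force: 0.8
```

```bash
sed -i 's/^        if s.sum()>5: print.*/        if s.sum()>5: print(b,int(np.percentile(zz[s],50)),end="|")/' look.py; python3 -c "
from look import *
carriage();o=robot.get_obs();print(tosh(o['position']),o['position'],o['ft_force'])"
```

```text
-26.0 81|-24.5 80|-23.0 78|-21.5 79|-20.0 78|-18.5 78|-17.0 79|-15.5 78|-14.0 78|-12.5 79|-11.0 79|-9.5 80|-8.0 81|-6.5 84|-5.0 85|-3.5 85|-2.0 85|-0.5 85|1.0 85|2.5 85|4.0 85|5.5 85|7.0 79|8.5 76|10.0 76|11.5 73|13.0 76|14.5 73|16.0 85|17.5 85|19.0 85|20.5 85|22.0 84|
[-49.76572989 -10.44622998] [ 0.47587927 -0.12326655  0.1042225 ] [0.33620755 0.16365579 1.10421079]
```

{"method": "send_rows", "body": {
  "increments": [0,0,0,0,0,0.7,0,0,0,0,0.28,1.12,0.2,0,0,0,0,0.28,1.12,0,0,0,0,0,0,0,-0.5,0,0,0,0,0,0,-0.4,0,0,0,0,0,0,-0.05,0,0,0,0,0,0,0,0]
}}

```text
time: 11.62
position: [0.4812, -0.0998, 0.1034]
tool_rot: [0.993, -0.119, -0.001, -0.0]
ft_force: [-0.1, 1.1, 0.6]
grip_width: 0.0005
grip_force: 0.3
```

{"method": "send_rows", "body": {
  "increments": [0,0,0,0,0,-0.05,0,0,0,0,0,0,0,0]
}}

```text
time: 11.78
position: [0.4812, -0.1001, 0.1033]
tool_rot: [0.993, -0.12, -0.0, -0.0]
ft_force: [-0.0, 2.6, 2.2]
grip_width: 0.0004
grip_force: 1.2
```

{"method": "send_rows", "body": {
  "increments": [0,0,0,0,0,-0.07,0,0,0,0,-0.048,-0.194,-0.02,0,0,0,0,-0.048,-0.194,0,0,0,0,0,-0.048,-0.194,0,0]
}}

```text
time: 12.12
position: [0.48, -0.1058, 0.1035]
tool_rot: [0.993, -0.12, 0.0, -0.0]
ft_force: [-1.1, 5.2, 13.3]
grip_width: 0.0004
grip_force: 7.0
```

{"method": "send_rows", "body": {
  "increments": [0,0,0,-0.048,-0.194,0,0,0,0,0,-0.048,-0.194,0,0,0,0,0,-0.048,-0.194,0,0]
}}

```text
time: 12.37
position: [0.4785, -0.1121, 0.1039]
tool_rot: [0.993, -0.119, 0.0, 0.0]
ft_force: [-2.2, 2.8, 12.4]
grip_width: 0.0004
grip_force: 6.5
```

{"method": "send_rows", "body": {
  "increments": [0,0,0,-0.048,-0.194,0,0,0,0,0,-0.048,-0.194,0,0,0,0,0,-0.048,-0.194,0,0]
}}

```text
time: 12.62
position: [0.477, -0.1181, 0.1038]
tool_rot: [0.993, -0.119, 0.0, 0.0]
ft_force: [-2.6, 2.4, 10.5]
grip_width: 0.0005
grip_force: 5.3
```

{"method": "send_rows", "body": {
  "increments": [0,0,0,-0.048,-0.194,0,0,0,0,0,-0.048,-0.194,0,0,0,0,0,-0.048,-0.194,0,0]
}}

```text
time: 12.87
position: [0.4759, -0.1241, 0.1031]
tool_rot: [0.993, -0.119, 0.0, 0.0]
ft_force: [-1.9, 0.6, 7.8]
grip_width: 0.0008
grip_force: 3.6
```

```bash
python3 -c "
from look import *
carriage();o=robot.get_obs();print(tosh(o['position']),o['position'],o['ft_force'])"
```

```text
-26.0 81|-24.5 81|-23.0 79|-21.5 78|-20.0 78|-18.5 78|-17.0 78|-15.5 78|-14.0 79|-12.5 78|-11.0 78|-9.5 78|-8.0 78|-6.5 80|-5.0 80|-3.5 84|-2.0 85|-0.5 85|1.0 85|2.5 85|4.0 85|5.5 85|7.0 85|8.5 85|10.0 84|11.5 75|13.0 73|14.5 73|16.0 72|17.5 72|19.0 84|20.5 85|22.0 85|23.5 85|25.0 84|26.5 84|
[-49.4926188  -11.68945822] [ 0.47584776 -0.12453904  0.10310659] [-1.08884985  0.21153154  6.92103979]
```

{"method": "send_rows", "body": {
  "increments": [0,0,0,0,0,0.7,0,0,0,0,0.29,1.2,0.2,0,0,0,0,0.29,1.2,0,0,0,0,0,0,0,-0.5,0,0,0,0,0,0,-0.3,0,0,0,0,0,0,-0.05,0,0,0,0,0,0,0,0]
}}

```text
time: 13.5
position: [0.4816, -0.1, 0.1029]
tool_rot: [0.993, -0.12, -0.0, -0.0]
ft_force: [0.0, 1.8, 2.9]
grip_width: 0.0006
grip_force: 1.8
```

{"method": "send_rows", "body": {
  "increments": [0,0,0,0,0,-0.07,0,0,0,0,-0.048,-0.194,-0.02,0,0,0,0,-0.048,-0.194,0,0,0,0,0,-0.048,-0.194,0,0]
}}

```text
time: 13.83
position: [0.4805, -0.105, 0.1032]
tool_rot: [0.993, -0.12, 0.001, -0.001]
ft_force: [0.0, 7.1, 16.6]
grip_width: 0.0003
grip_force: 8.9
```

{"method": "send_rows", "body": {
  "increments": [0,0,0,-0.048,-0.194,0,0,0,0,0,-0.048,-0.194,0,0,0,0,0,-0.048,-0.194,0,0]
}}

```text
time: 14.08
position: [0.4791, -0.1114, 0.1041]
tool_rot: [0.993, -0.12, 0.001, -0.0]
ft_force: [-1.6, 4.6, 20.1]
grip_width: 0.0007
grip_force: 10.1
```

{"method": "send_rows", "body": {
  "increments": [0,0,0,-0.048,-0.194,0.06,0,0,0,0,-0.048,-0.194,0.03,0,0,0,0,-0.048,-0.194,0,0]
}}

```text
time: 14.33
position: [0.4776, -0.1174, 0.1043]
tool_rot: [0.993, -0.12, 0.001, -0.0]
ft_force: [-0.8, 2.6, 12.0]
grip_width: 0.0007
grip_force: 6.3
```

{"method": "send_rows", "body": {
  "increments": [0,0,0,-0.048,-0.194,0,0,0,0,0,-0.048,-0.194,0,0,0,0,0,-0.048,-0.194,0,0]
}}

```text
time: 14.58
position: [0.4761, -0.1236, 0.1038]
tool_rot: [0.993, -0.12, 0.001, 0.0]
ft_force: [-1.3, 1.7, 10.2]
grip_width: 0.0001
grip_force: 4.7
```

```bash
python3 -c "
from look import *
carriage();pocket();o=robot.get_obs();print(tosh(o['position']),o['position'],o['ft_force'])"
```

```text
-26.0 81|-24.5 81|-23.0 78|-21.5 78|-20.0 78|-18.5 79|-17.0 78|-15.5 78|-14.0 78|-12.5 78|-11.0 78|-9.5 78|-8.0 79|-6.5 78|-5.0 78|-3.5 79|-2.0 80|-0.5 81|1.0 84|2.5 85|4.0 85|5.5 85|7.0 85|8.5 85|10.0 85|11.5 85|13.0 85|14.5 83|16.0 72|17.5 72|19.0 72|20.5 85|22.0 85|23.5 85|25.0 85|26.5 84|
wrist captop 17244 mid [40.9 -0.7] ext [30.7 36.4] z 0.1505 tilt -0.001 0.003
[-49.43201903 -11.01780006] [ 0.47606692 -0.12390125  0.10386219] [-0.6212069   1.05709479  9.11562209]
```

The pad is now on the tube: the carriage has moved about 10.3 mm and the spring is in about 2 mm. One more short stroke of about 12 mm (roughly 1.8 mm).

{"method": "send_rows", "body": {
  "increments": [0,0,0,0,0,0.7,0,0,0,0,0.29,1.2,0.2,0,0,0,0,0.27,1.1,0,0,0,0,0,0,0,-0.5,0,0,0,0,0,0,-0.3,0,0,0,0,0,0,-0.05,0,0,0,0,0,0,0,0]
}}

```text
time: 15.27
position: [0.4813, -0.0995, 0.1037]
tool_rot: [0.993, -0.12, -0.0, -0.001]
ft_force: [0.4, 3.3, 8.5]
grip_width: 0.0004
grip_force: 4.8
```

```bash
cat >> look.py <<'E'
def edges():
    c=cam('wrist');W=pts(c);z=W[...,2];q=(W[...,:2]-[.5267,-.125])@R.T*1000
    r=[]
    for u in range(640):
        for lo,hi in ((-12,40),):
            v=np.where((abs(q[:,u,1])<9)&(abs(q[:,u,1])>5)&(q[:,u,0]>-20)&(q[:,u,0]<40)&(z[:,u]>.0835)&(z[:,u]<.089))[0]
            if len(v)<12: continue
            x=np.sort(q[v,u,0]); g=np.diff(x); k=g.argmax()
            if g[k]>2: r.append((x[0],x[k],x[k+1],g[k]))
    print('rear,front,padback,gap',np.median(r,0).round(2),len(r))
E
python3 -c "
from look import *
edges();o=robot.get_obs();print(tosh(o['position']),o['position'],o['ft_force'])"
```

```text
rear,front,padback,gap [ 1.44 15.18 21.05  5.88] 17
[-50.15775239  13.96155139] [ 0.48132407 -0.0994706   0.10375053] [0.1821706  3.16157612 8.76951336]
```

{"method": "send_rows", "body": {
  "increments": [0,0,0,-0.048,-0.194,-0.03,0,0,0,0,-0.048,-0.194,0,0,0,0,0,-0.048,-0.194,0,0]
}}

```text
time: 15.57
position: [0.4802, -0.1043, 0.1043]
tool_rot: [0.993, -0.12, 0.0, -0.002]
ft_force: [-0.7, 9.0, 21.6]
grip_width: 0.0003
grip_force: 11.1
```

{"method": "send_rows", "body": {
  "increments": [0,0,0,-0.048,-0.194,0,0,0,0,0,-0.048,-0.194,0,0,0,0,0,0,0,0,0]
}}

```text
time: 15.82
position: [0.4791, -0.109, 0.1052]
tool_rot: [0.993, -0.12, 0.0, -0.001]
ft_force: [-2.7, 6.2, 23.2]
grip_width: 0.0002
grip_force: 11.6
```

```bash
python3 -c "
from look import *
edges();pocket();o=robot.get_obs();print(tosh(o['position']),o['position'],o['ft_force'])"
```

```text
rear,front,padback,gap [ 3.13 16.54 21.17  4.64] 18
wrist captop 16660 mid [40.8 -0.5] ext [30.5 36.3] z 0.1505 tilt -0.005 0.001
[-50.0625818    4.13994423] [ 0.47907233 -0.10903107  0.10518142] [-2.75027078  4.96027496 23.69044456]
```

The pad back is steady at 21.1 while the front advanced 1.4 mm, so the tube is seated in the V with the spring in about 3.9 mm. Lift off and check.

{"method": "send_rows", "body": {
  "increments": [0,0,0,0,0,0.2,0,0,0,0,0,0,1,0,0,0,0,0,0,3,0,0,0,0,0,0,4,0,0,0,0,-1.5,0.37,4,0,0,0,0,-1.5,0.37,0,0,0,0,0,0,0,0,0,0,0,0,0,0,0,0]
}}

```text
time: 16.58
position: [0.4487, -0.1023, 0.2237]
tool_rot: [0.993, -0.12, -0.0, -0.0]
ft_force: [-0.6, 0.0, -0.6]
grip_width: 0.0003
grip_force: 0.0
```

```bash
python3 -c "
from look import *
edges();c,q,z=pocket();o=robot.get_obs();print(tosh(o['position']),o['position'],o['ft_force'])
m=(z>.086)&(z<.094)&(q[...,0]<-15)&(abs(q[...,1])<40)&(q[...,0]>-90)
print('cover',np.percentile(q[m],[1,99],axis=0).round(1))
w=cv2.cvtColor(c['image'],cv2.COLOR_RGB2BGR);cv2.imwrite('pics/w4.png',w)"
```

```text
rear,front,padback,gap [ 2.77 16.33 20.86  4.56] 12
wrist captop 4669 mid [43.8 -0.4] ext [37.2 35.9] z 0.1506 tilt 0.014 0.001
[-80.49546756   3.35466396] [ 0.44933154 -0.10253012  0.22289619] [0.03431543 1.06094367 0.4575176 ]
cover [[-71.2 -31.2]
 [-28.2  31.5]]
```

View pics/w4.png

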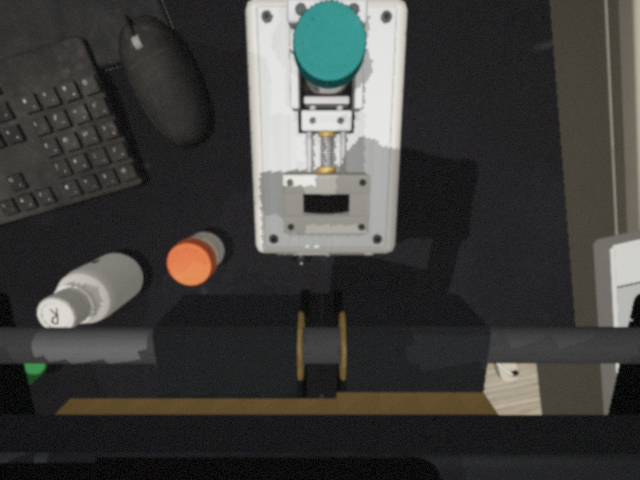

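The picture shows the tube in the V, with the cap at (330,43), the carriage at (327,120) and the pad close behind the tube. Nothing is being touched and the bystanders are in place. The spring is in by about 4 mm on both estimates (3.7 to 4.8).

```bash
python3 -c "
from rig import robot
print(robot.hand_in())"
```

```text
the job is handed in; nothing more can be done
None
```

The tube stands upright in the V-block, held by the pad with its spring in about 4 mm (camera estimates 3.7 to 4.8 mm), and the gripper was clear of everything at hand-in; the job is handed in, but no verdict came back.

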